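# Kit the repair tray for the big power board

## Task

Fill the blue repair tray for the big power board: stand the wide can capacitor in the round well, the big transformer in the square well and the long heat sink in the long well, each upright and flat on the floor of its well, set down rather than dropped or flung. The slim capacitor, small transformer and short heat sink are for another job: leave them standing where they are.

Things in the scene. Friction and masses are not known exactly. Their poses are not given: they have to be found in the camera images.
- tray: Low blue plastic tray, 94 mm along its x by 296 mm along its y, rim 9 mm high, floor 3 mm thick. Fixed to the bench, turned by up to 0.25 rad. Three white foam inserts fill it in a row along its y, 94 mm apart, in any order; their tops stand 19 mm above the bench. Origin: centre of its underside; x points away from the robot (at zero turn), z up.
- round_well: White foam insert in the tray with a round well, 62 mm across, for the wide capacitor. The insert is 80 mm along x, 92 mm along y and 16 mm thick; its well has a flat floor 4 mm above the insert's underside and is 12 mm deep, up to the insert's top face. Fixed. Origin: centre of the insert's underside, which lies 3 mm above the bench, under the centre of the well; z up, x and y parallel to the tray's.
- square_well: White foam insert in the tray with a nearly square well, 66 mm along x by 60 mm along y, for the big transformer (which then has its long core side along x). The insert is 80 mm along x, 92 mm along y and 16 mm thick; its well has a flat floor 4 mm above the insert's underside and is 12 mm deep, up to the insert's top face. Fixed. Origin: centre of the insert's underside, which lies 3 mm above the bench, under the centre of the well; z up, x and y parallel to the tray's.
- long_well: White foam insert in the tray with a long well, 78 mm along y by 46 mm along x, for the long heat sink. The insert is 80 mm along x, 92 mm along y and 16 mm thick; its well has a flat floor 4 mm above the insert's underside and is 12 mm deep, up to the insert's top face. Fixed. Origin: centre of the insert's underside, which lies 3 mm above the bench, under the centre of the well; z up, x and y parallel to the tray's.
- wide_capacitor: Large can capacitor: upright black cylinder with bright aluminium top, 40 mm diameter, 50 mm tall, 50 to 110 g. Loose, standing on the bench. Origin: centre of its underside; z up along the can.
- slim_capacitor: Look-alike, stays: the same kind of upright black can with aluminium top, but only 26 mm diameter, 50 mm tall. Loose, standing on the bench. Origin: centre of its underside; z up along the can.
- big_transformer: Transformer: dark steel block core 46 mm along x, 22 mm along y, 44 mm tall, with flat ends; a copper winding with white flanges sticks out at its waist to 40 mm overall along y and 29 mm along x, from 6 to 38 mm height. 150 to 300 g. Can be gripped by the flat core ends, 46 mm apart along x. Loose, standing on the bench. Origin: centre of its underside; z up.
- small_transformer: Look-alike, stays: the same kind of transformer, core 30 mm along x by 14 mm along y, 44 mm tall, winding 27 mm overall along y. Loose, standing on the bench. Origin: centre of its underside; z up.
- long_heatsink: Finned aluminium heat sink: 60 mm along y, 26 mm along x, 45 mm tall, four upright fins running along y on a 9 mm base. 60 to 125 g. Can be gripped by its outer fins, 26 mm apart along x. Loose, standing on the bench. Origin: centre of its underside; z up.
- short_heatsink: Look-alike, stays: the same kind of finned heat sink, 26 mm along x and 45 mm tall, but only 32 mm along y. Loose, standing on the bench. Origin: centre of its underside; z up.

How it is judged:
By the outcome, as a careful person would: the job done as asked, in the order asked, and still so for the second after the job is handed in, with the robot touching nothing.
It also fails if it takes over 80 s, if anything falls off the work surface, if the arm or the gripper's body presses on something with over 40 N, if the wrist force passes 120 N, or if a joint passes its speed limit or range.

## Robot

A 7-joint arm with a two-finger parallel gripper is mounted at the origin on the work surface. World frame = base frame: x ahead of the robot, y to its left, z up, the work surface at z = 0. Lengths are in mm, angles in rad, forces in N, time in s.
With the tool pointing down it reaches from about 400 to 875 mm from the base axis. Payload 4.4 kg.
Tool frame: the origin (TCP) lies at the very end of the fingers, on their centre line; the grasp point (between the pads) lies 19 mm behind it (ctrl.grip_point_offset is the distance from the TCP to the grasp point, in mm); z points along the fingers, y is the line along which they close (so a half turn about z gives the same grasp; the last joint's range is limited). The gripper opens to 85 mm and grips with 20 to 120 N. Pads are 22 mm wide; open, the fingers measure 114 mm over their backs; the gripper's body (76 mm by 85 mm) begins 54 mm behind the grasp point. The pads swing forward as they close: fully open they stand 13 mm farther back than shut.
Start: joints at [1.054, 0.628, 0.038, 1.517, -0.027, 0.996, -0.02], TCP at [283.224, -585.066, 231.313] pointing down, gripper open.
Joint ranges: [-3.06, 3.06], [-0.37, 2.12], [-1.25, 1.32], [0.18, 2.47], [-1.1, 4.24], [0.23, 1.98], [-2.94, 2.94]. Speed limits (rad/s): [2.57, 2.57, 3.14, 3.14, 3.14, 3.14, 3.14].

## Interface

Orientations are given as [roll, pitch, yaw] about the fixed x, y, z axes, in that order (R = Rz(yaw) Ry(pitch) Rx(roll)).
In Python, from cell import ctrl gives the robot as it stands.
- The arm moves only by the tool jog_arm, never from a script. Its argument "increments" is one flat list of numbers, 7 for each row, row after row: the finger opening in cm, from 0 to 8.54, then the shift along the tool's x, y, z in cm, then the turn, a rotation vector about the tool's x, y, z in degrees. In form: [fingers, x, y, z, rx, ry, rz, fingers, x, y, z, rx, ry, rz, ...]. A call has 1 to 20 rows; each row is the pose to reach, as a shift and turn from the pose commanded when the call began, along the tool's axes at that moment; what a row does not reach only later rows make up. A row lasts 1/10 s, in which the tool goes at most 50 mm and 8.59 degrees, less where a joint would pass 70% of its speed; a pose out of reach is approached as far as the arm can. A call with a gripper value outside its range is refused whole. The fingers move at their own pace and stop on an object; the grip force is fixed at half the most. Time passes only in rows, so rows that repeat a pose let the fingers close. It gives the time, the measured TCP pose, the force, the opening and the grip force at its end, in the units of the state.
- ctrl.read_state(): the state, without advancing time (a new reading comes with each control period).
- ctrl.get_image(name): name is "scene" or "side" or "wrist"; returns the picture (400x640x3 uint8, red, green, blue); there is no depth.
- ctrl.camera_params(name): a dict with "fx", "fy", "cx", "cy" (pixels), "distortion" ([k1, k2, p1, p2, k3] as OpenCV has them; the pictures are not rectified), "extrinsics" (4x4, takes a point from world to camera coordinates). Camera axes: x right, y down, z forward; pixel columns grow to the right and rows downward; lengths in mm; the calibration is good to about 2 mm. A picture is of the moment at which its call begins: read the wrist's pose just before it. camera_params takes no time and is no camera call; for the wrist camera it gives the pose at the moment of the call.
- ctrl.finish_job(): hands the job in; it is judged then, once.
The state is a dict: "clock": time; "qpos": joint angles; "qd": joint speeds; "tau": joint torques, N m; "eef_pos": TCP position; "tool_rot": TCP orientation; "force": force on the tool from outside, world axes, zero at the start; "torque": the same for the moment, N m; "width": finger opening in mm; "gripper_force": force on a finger pad.
Only numpy, scipy, OpenCV 4.12 (cv2) and the standard library are available. Lean on these libraries where they do the work, as an engineer would, in place of code of your own. Each camera call takes 0.05 s, during which the arm holds its last target. There are 200 camera calls.

## Working session

There is one attempt and no reset: what is moved stays moved. The work goes in short steps, Python scripts to look and compute and a tool call to move; the robot and the scene stay as the last step left them, time stands still between calls to the robot, and variables do not carry over. Pictures are saved under pics/ and viewed, at most 14 in all, crops included, and the job is handed in when it is done.

Besides the shell and the picture viewer there is one more tool, called after "Emit:" as a command line: name --argument value ..., lists and objects as JSON in quotes. jog_arm: Moves the arm, as the interface text tells. Its arguments: {"type":"object","properties":{"increments":{"type":"array","items":{"type":"number"}}},"required":["increments"]}

```bash
mkdir -p pics; ls; python3 - <<'E'
from cell import ctrl
import cv2
for n in ["scene","side"]:
    cv2.imwrite(f"pics/{n}0.png",ctrl.get_image(n)[:,:,::-1])
    p=ctrl.camera_params(n);print(n,p)
s=ctrl.read_state();print(s)
E
```

```text
pics
scene {'fx': 390.73656983254654, 'fy': 390.73656983254654, 'cx': 317.161120652008, 'cy': 201.88234900281256, 'distortion': array([-0.0291922,  0.       ,  0.       ,  0.       ,  0.       ]), 'extrinsics': array([[-6.52552370e-01,  7.57507994e-01,  1.88955873e-02,
         3.40491926e+02],
       [ 5.38920296e-01,  4.81491919e-01, -6.91180473e-01,
        -2.65934030e+02],
       [-5.32672806e-01, -4.40848240e-01, -7.22435126e-01,
         1.19258893e+03],
       [ 0.00000000e+00,  0.00000000e+00,  0.00000000e+00,
         1.00000000e+00]])}
side {'fx': 365.18618290450803, 'fy': 365.18618290450803, 'cx': 312.9490771721628, 'cy': 197.86624008083348, 'distortion': array([-0.07461096,  0.        ,  0.        ,  0.        ,  0.        ]), 'extrinsics': array([[ 9.77687867e-01, -2.10032961e-01, -3.54835192e-03,
        -5.12525666e+02],
       [-1.46549038e-01, -6.69878177e-01, -7.27864415e-01,
         9.02690431e+01],
       [ 1.50498555e-01,  7.12144215e-01, -6.85711894e-01,
         7.29730698e+02],
       [ 0.00000000e+00,  0.00000000e+00,  0.00000000e+00,
         1.00000000e+00]])}
{'clock': 0.1, 'qpos': array([ 1.05421347,  0.62926098,  0.03844379,  1.51827567, -0.02700475,
        0.99629421, -0.02001624]), 'qd': array([-0.00074875, -0.00282821,  0.00150763, -0.00189297, -0.00100781,
        0.00101981, -0.00055818]), 'tau': array([ 1.98737151e-03, -5.64534116e+01,  1.22997142e+00, -1.93972689e+01,
        1.11727897e-02,  5.46636031e-03,  1.24701162e-05]), 'eef_pos': array([ 282.96930134, -584.54783618,  230.4738116 ]), 'tool_rot': array([-3.13987234e+00,  1.33863216e-05,  4.50764654e-01]), 'force': array([0.36946468, 1.064639  , 0.76082147]), 'torque': array([-0.06073919,  0.00980972,  0.0027893 ]), 'gripper_force': 0.0, 'width': 85.29658151604738}
```

View pics/scene0.png

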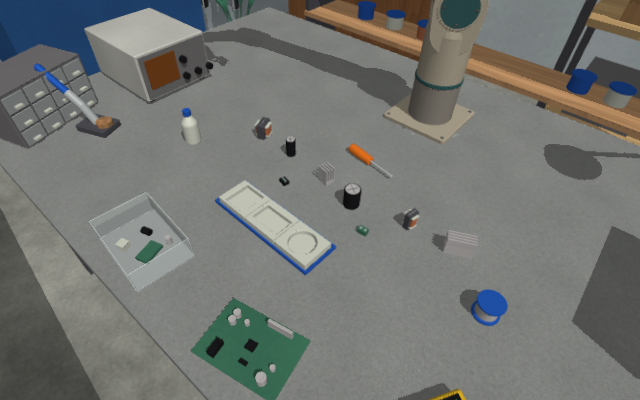

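View pics/side0.png

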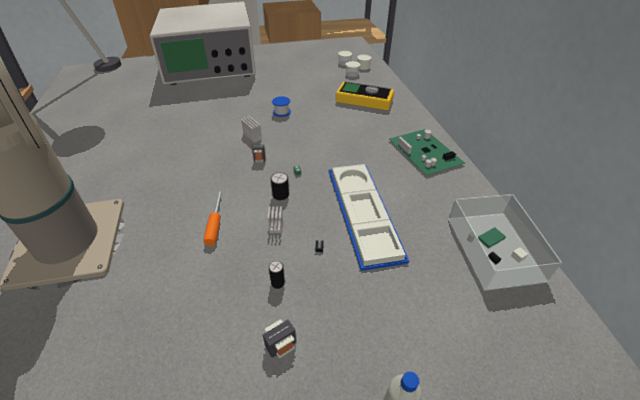

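The scene view shows the wide can at (352,196), the slim can at (290,147), transformers at (263,128) and (411,219), and heat sinks at (326,173) and (461,243). The tray runs from (240,187) to (302,242), with the round well at (302,242). The side view matches: transformers at (280,337) and (258,153), heat sinks at (275,221) and (251,130).

```bash
cat > h.py <<'E'
import numpy as np, cv2
from cell import ctrl
def ray(n,pts,z,P=None):
    p=P or ctrl.camera_params(n)
    K=np.array([[p['fx'],0,p['cx']],[0,p['fy'],p['cy']],[0,0,1]])
    u=cv2.undistortPoints(np.array(pts,float).reshape(-1,1,2),K,p['distortion']).reshape(-1,2)
    E=p['extrinsics'];R=E[:3,:3];c=-R.T@E[:3,3]
    d=np.c_[u,np.ones(len(u))]@R
    return (c+d*((z-c[2])/d[:,2])[:,None])[:,:2]
def px(n,P3,P=None):
    p=P or ctrl.camera_params(n)
    K=np.array([[p['fx'],0,p['cx']],[0,p['fy'],p['cy']],[0,0,1]])
    E=p['extrinsics']
    return cv2.projectPoints(np.array(P3,float).reshape(-1,3),cv2.Rodrigues(E[:3,:3])[0],E[:3,3],K,p['distortion'])[0].reshape(-1,2)
def pic(n,f):
    p=ctrl.camera_params(n);s=ctrl.read_state();im=ctrl.get_image(n)
    cv2.imwrite(f"pics/{f}.png",im[:,:,::-1]);np.savez(f"pics/{f}.npz",**p,pos=s['eef_pos'],rot=s['tool_rot'])
    return im
def load(f):
    z=np.load(f"pics/{f}.npz");return {k:z[k] for k in z.files}
def totool(d,f=None):
    "world displacement (mm) -> tool axes cm"
    from scipy.spatial.transform import Rotation as R
    return R.from_euler('xyz',ctrl.read_state()['tool_rot']).inv().apply(d)/10
E
python3 - <<'E'
from h import *
np.set_printoptions(precision=0,suppress=True)
print(ray('scene',[(352,196),(290,147),(263,128),(411,219),(326,173),(461,243)],22))
print(ray('side',[(280,186),(277,275),(280,337),(258,153),(275,221),(251,130)],22))
print(ray('scene',[(302,242),(272,217),(241,192)],17)); print(ray('side',[(353,175),(366,206),(381,243)],17))
a=cv2.imread('pics/scene0.png')[100:280,210:500];b=cv2.imread('pics/side0.png')[100:370,220:420]
cv2.imwrite('pics/c1.png',cv2.resize(a,None,fx=2.75,fy=2.75,interpolation=2))
E
```

```text
[[ 453.   48.]
 [ 417. -186.]
 [ 406. -301.]
 [ 423.  190.]
 [ 432.  -49.]
 [ 410.  305.]]
[[ 459.   50.]
 [ 419. -185.]
 [ 407. -301.]
 [ 424.  186.]
 [ 434.  -54.]
 [ 416.  295.]]
[[ 628.   49.]
 [ 621.  -48.]
 [ 614. -159.]]
[[ 633.   58.]
 [ 630.  -47.]
 [ 627. -151.]]
```

View pics/c1.png

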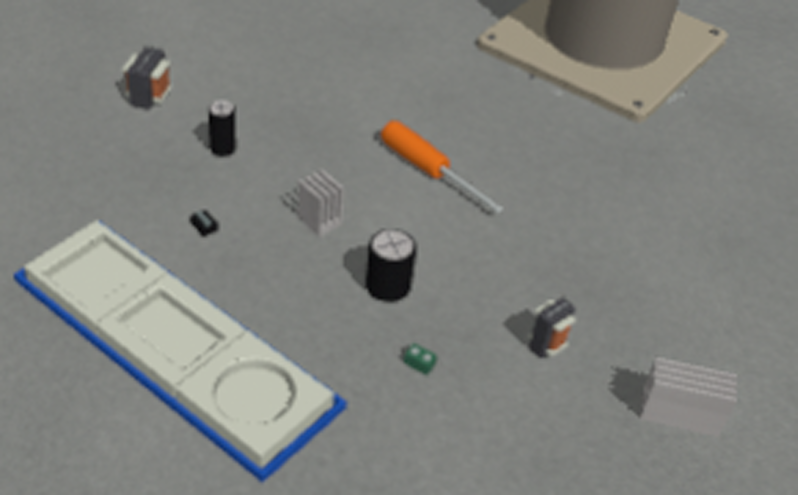

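```bash
cat >> h.py <<'E'
def plan(tgt,yaw=None):
    from scipy.spatial.transform import Rotation as R
    s=ctrl.read_state();R0=R.from_euler('xyz',s['tool_rot'])
    d=R0.inv().apply(np.array(tgt)-s['eef_pos'])/10
    y=s['tool_rot'][2] if yaw is None else yaw
    rv=(R0.inv()*R.from_euler('xyz',[np.pi,0,y])).as_rotvec(degrees=True)
    print('shift cm',d.round(2),'rot deg',rv.round(1),'dist',np.linalg.norm(d).round(1))
E
python3 - <<'E'
from h import *
from scipy.spatial.transform import Rotation as R
s=ctrl.read_state();E=ctrl.camera_params('wrist')['extrinsics'];T=R.from_euler('xyz',s['tool_rot']).as_matrix()
c=-E[:3,:3].T@E[:3,3];print(T.T@(c-s['eef_pos']),'\n',(E[:3,:3]@T).round(2),ctrl.camera_params('wrist')['fx'])
plan([430,-300,230],0.0)
E
```

```text
[  78.45149243    0.83019102 -141.50784729] 
 [[-0.    1.   -0.  ]
 [-0.95 -0.   -0.31]
 [-0.31  0.    0.95]] 356.37643558157515
shift cm [ 25.63 -19.21   0.08] rot deg [-0.1  0.  25.8] dist 32.0
```

```bash
python3 - <<'E'
from h import *
plan([560,-120,250],0.0)
E
```

```text
shift cm [ 45.17 -29.75  -1.9 ] rot deg [-0.1  0.  25.8] dist 54.1
```

Emit:
jog_arm --increments '[8.5, 45.2, -29.7, -2, 0, 0, 25.8, 8.5, 45.2, -29.7, -2, 0, 0, 25.8, 8.5, 45.2, -29.7, -2, 0, 0, 25.8, 8.5, 45.2, -29.7, -2, 0, 0, 25.8, 8.5, 45.2, -29.7, -2, 0, 0, 25.8, 8.5, 45.2, -29.7, -2, 0, 0, 25.8, 8.5, 45.2, -29.7, -2, 0, 0, 25.8, 8.5, 45.2, -29.7, -2, 0, 0, 25.8, 8.5, 45.2, -29.7, -2, 0, 0, 25.8, 8.5, 45.2, -29.7, -2, 0, 0, 25.8, 8.5, 45.2, -29.7, -2, 0, 0, 25.8, 8.5, 45.2, -29.7, -2, 0, 0, 25.8, 8.5, 45.2, -29.7, -2, 0, 0, 25.8, 8.5, 45.2, -29.7, -2, 0, 0, 25.8]'

```text
clock: 1.5
eef_pos: [559.8, -122.2, 251.0]
tool_rot: [3.141, 0.001, -0.001]
force: [0.7, 0.0, -0.4]
width: 84.9
gripper_force: 0.0
```

```bash
python3 - <<'E'
from h import *
pic('wrist','w1');print(ctrl.read_state()['eef_pos'],ctrl.read_state()['tool_rot'])
E
```

```text
[ 559.72935731 -122.59818982  251.14147995] [ 3.14075092e+00  9.80418431e-04 -2.14644534e-03]
```

View pics/w1.png

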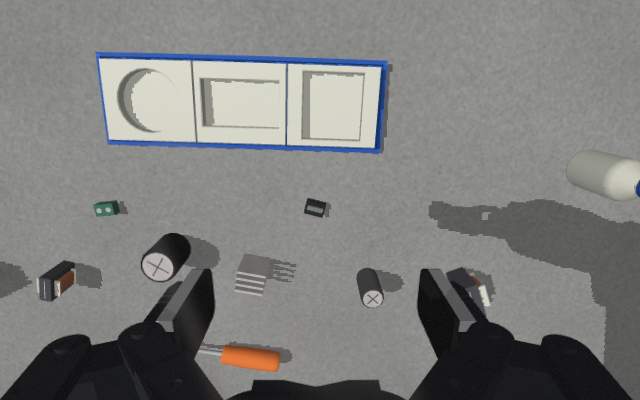

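Left to right the wells are round (148,100), long (242,102) and square (334,105). The tray rim corners are near (97,53), (387,62), (382,153) and (108,143). The wide can's top is at (158,264), and the big transformer is partly behind a finger at (470,285).

```bash
cat > t.py <<'E'
from h import *
from scipy.optimize import least_squares
P=load('w1');im=cv2.imread('pics/w1.png').astype(int)
# white inserts region mask, z=19 top
m=((im.min(2)>165)).astype(np.uint8);m[:40]=0;m[165:]=0;m[:,:80]=0;m[:,400:]=0
blue=((im[:,:,0]>im[:,:,2]+60)).astype(np.uint8);blue[165:]=0
u=cv2.morphologyEx((m|blue),cv2.MORPH_CLOSE,np.ones((9,9)))
c=max(cv2.findContours(u,0,2)[0],key=cv2.contourArea)[:,0]
h=cv2.convexHull(c)[:,0].astype(float)
w=ray('wrist',h,9,P)
r=cv2.minAreaRect(w.astype(np.float32));print('tray(rim) rect',r)
# can top
g=im[225:290,130:205]
E
python3 - <<'E'
from h import *
exec(open('t.py').read())
print('corners',ray('wrist',[(97,53),(387,62),(382,153),(108,143)],9,P))
# insert-top seams/corners at z=19: clicked
print('can top',ray('wrist',[(158,264)],50,P),'wellc', ray('wrist',[(152,100)],17,P))
E
```

```text
tray(rim) rect ((625.3167724609375, -46.72981262207031), (295.31341552734375, 93.8226318359375), 88.00479888916016)
corners [[ 675.81746144   97.39715876]
 [ 665.28657949 -195.4431884 ]
 [ 572.89996163 -195.21335301]
 [ 584.92403345  101.48669499]]
can top [[460.85731965  46.34349855]] wellc [[629.45553682  43.51868883]]
```

```bash
python3 - <<'E'
from h import *
plan([460,47,130],-0.036)
E
```

```text
shift cm [-10.   -16.95  12.11] rot deg [0.  0.1 1.9] dist 23.1
```

Emit:
jog_arm --increments '[8.5, -10, -17, 12.1, 0, 0, 2, 8.5, -10, -17, 12.1, 0, 0, 2, 8.5, -10, -17, 12.1, 0, 0, 2, 8.5, -10, -17, 12.1, 0, 0, 2, 8.5, -10, -17, 12.1, 0, 0, 2, 8.5, -10, -17, 12.1, 0, 0, 2, 8.5, -10, -17, 12.1, 0, 0, 2]'

```text
clock: 2.25
eef_pos: [460.7, 48.1, 130.4]
tool_rot: [3.141, -0.0, -0.035]
force: [-0.1, -0.0, 0.6]
width: 84.8
gripper_force: 0.0
```

```bash
python3 - <<'E'
from h import *
pic('wrist','w2');plan([460,47,17]);print(px('wrist',[[460,47,50],[460,27,50],[460,67,50]]))
E
```

```text
shift cm [-0.18  0.05 11.38] rot deg [ 0.  -0.1 -0. ] dist 11.4
[[315.35790843 217.0425368 ]
 [345.52497548 215.96828248]
 [285.24242779 218.1088191 ]]
```

View pics/w2.png

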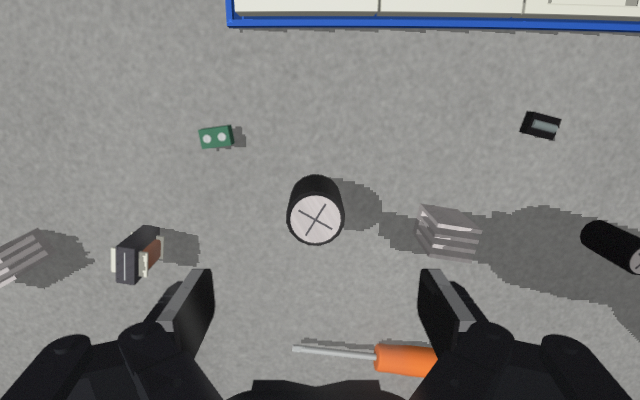

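The can's top centre is at (316,218), within about a pixel of the predicted (460,47). I'm descending to grip it.

Emit:
jog_arm --increments '[8.5, -0.2, 0, 4, 0, 0, 0, 8.5, -0.2, 0, 7, 0, 0, 0, 8.5, -0.2, 0, 9.5, 0, 0, 0, 8.5, -0.2, 0, 11.3, 0, 0, 0, 8.5, -0.2, 0, 11.3, 0, 0, 0, 8.5, -0.2, 0, 11.3, 0, 0, 0, 3, -0.2, 0, 11.3, 0, 0, 0, 3, -0.2, 0, 11.3, 0, 0, 0, 3, -0.2, 0, 11.3, 0, 0, 0, 3, -0.2, 0, 11.3, 0, 0, 0, 3, -0.2, 0, 11.3, 0, 0, 0, 3, -0.2, 0, 11.3, 0, 0, 0, 3, -0.2, 0, 11.3, 0, 0, 0, 3, -0.2, 0, 11.3, 0, 0, 0]'

```text
clock: 3.7
eef_pos: [459.2, 49.0, 18.2]
tool_rot: [-3.141, -0.002, -0.035]
force: [-0.1, 1.9, 6.1]
width: 39.2
gripper_force: 59.7
```

```bash
python3 - <<'E'
from h import *
plan([460,47,90]);plan([628.6,47.2,90])
E
```

```text
shift cm [ 0.1   0.2  -7.18] rot deg [-0.  -0.1  0. ] dist 7.2
shift cm [16.95 -0.41 -7.15] rot deg [-0.  -0.1  0. ] dist 18.4
```

Emit:
jog_arm --increments '[3, 0, 0, -2, 0, 0, 0, 3, 0, 0, -6, 0, 0, 0, 3, 4, 0, -6, 0, 0, 0, 3, 8.5, -0.2, -6, 0, 0, 0, 3, 13, -0.3, -6, 0, 0, 0, 3, 17, -0.4, -6, 0, 0, 0, 3, 17, -0.4, -6, 0, 0, 0, 3, 17, -0.4, -6, 0, 0, 0, 3, 17, -0.4, -4, 0, 0, 0, 3, 17, -0.4, -2.5, 0, 0, 0, 3, 17, -0.4, -1.5, 0, 0, 0, 3, 17, -0.4, -1.1, 0, 0, 0, 3, 17, -0.4, -1.0, 0, 0, 0, 3, 17, -0.4, -1.0, 0, 0, 0]'

```text
clock: 5.1
eef_pos: [628.8, 47.2, 27.6]
tool_rot: [3.142, -0.0, -0.035]
force: [-0.5, -0.0, -1.1]
width: 38.9
gripper_force: 60.4
```

```bash
python3 - <<'E'
from h import *
pic('wrist','w3');plan([628.6,47.2,25.2])
E
```

```text
shift cm [-0.04  0.01  0.26] rot deg [ 0. -0. -0.] dist 0.3
```

View pics/w3.png

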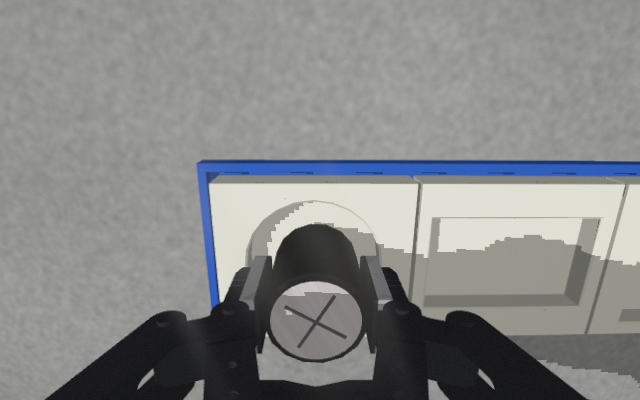

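The can sits centred inside the round well's rim, which spans columns 248 to 380 with the can at 317. I'm lowering the last 2–3 mm.

Emit:
jog_arm --increments '[3, 0, 0, 0.1, 0, 0, 0, 3, 0, 0, 0.2, 0, 0, 0, 3, 0, 0, 0.25, 0, 0, 0, 3, 0, 0, 0.3, 0, 0, 0, 3, 0, 0, 0.3, 0, 0, 0]'

```text
clock: 5.65
eef_pos: [628.9, 47.4, 25.3]
tool_rot: [-3.141, -0.001, -0.034]
force: [-1.7, -0.2, 6.5]
width: 38.7
gripper_force: 60.7
```

Emit:
jog_arm --increments '[8.5, 0, 0, 0, 0, 0, 0, 8.5, 0, 0, 0, 0, 0, 0, 8.5, 0, 0, 0, 0, 0, 0, 8.5, 0, 0, 0, 0, 0, 0, 8.5, 0, 0, -2, 0, 0, 0, 8.5, 0, 0, -6, 0, 0, 0, 8.5, 0, 0, -11, 0, 0, 0, 8.5, 0, 0, -11, 0, 0, 0]'

```text
clock: 6.45
eef_pos: [633.4, 46.5, 140.9]
tool_rot: [-3.141, -0.012, -0.035]
force: [0.5, 0.3, 0.8]
width: 85.1
gripper_force: 0.0
```

```bash
python3 - <<'E'
from h import *
plan([415,-300,140])
E
```

```text
shift cm [-20.62  35.39  -0.18] rot deg [-0.  -0.7  0. ] dist 41.0
```

Emit:
jog_arm --increments '[8.5, -20.3, 35.4, 0, 0, 0, 0, 8.5, -20.3, 35.4, 0, 0, 0, 0, 8.5, -20.3, 35.4, 0, 0, 0, 0, 8.5, -20.3, 35.4, 0, 0, 0, 0, 8.5, -20.3, 35.4, 0, 0, 0, 0, 8.5, -20.3, 35.4, 0, 0, 0, 0, 8.5, -20.3, 35.4, 0, 0, 0, 0, 8.5, -20.3, 35.4, 0, 0, 0, 0, 8.5, -20.3, 35.4, 0, 0, 0, 0, 8.5, -20.3, 35.4, 0, 0, 0, 0, 8.5, -20.3, 35.4, 0, 0, 0, 0]'

```text
clock: 7.55
eef_pos: [414.3, -298.2, 134.0]
tool_rot: [-3.14, -0.0, -0.033]
force: [-1.0, 0.9, 0.2]
width: 85.3
gripper_force: 0.0
```

```bash
python3 - <<'E'
from h import *
pic('wrist','w4')
E
```

```text
(no output)
```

View pics/w4.png

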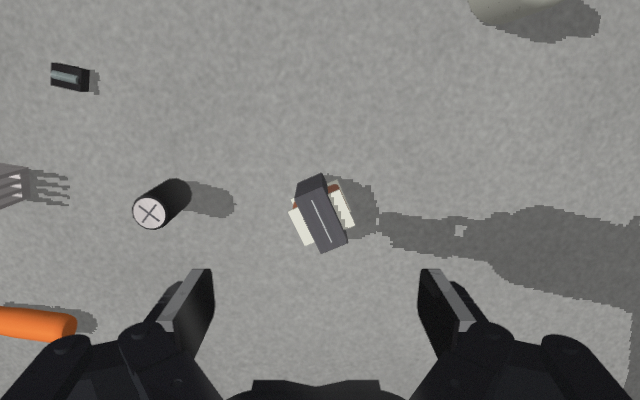

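The transformer's top has its centre at about (322,220), and its long axis runs from (310,192) to (335,248).

```bash
python3 - <<'E'
from h import *
P=load('w4');w=ray('wrist',[(296,197),(324,188),(348,242),(321,253)],44,P);print(w)
c=w.mean(0);d=(w[0]+w[1]-w[2]-w[3])/2;print(c,np.linalg.norm(d),np.linalg.norm(w[0]-w[1]),'axis ang deg',np.degrees(np.arctan2(d[1],d[0])))
a=np.arctan2(d[1],d[0]); print(ctrl.read_state()['qpos'])
plan([*c,140],a-np.pi/2);plan([*c,140],a+np.pi/2)
E
```

```text
[[ 424.09931264 -285.82771348]
 [ 429.77979067 -304.97366378]
 [ 389.70601413 -320.88471751]
 [ 381.80490837 -301.56069302]]
[ 406.34750645 -303.31169695] 44.11876599301417 19.970859859493185 axis ang deg 21.01567107414226
[ 0.30230592  0.60867952  0.39826354  2.00494495 -0.40299358  0.60477574
 -0.63041638]
shift cm [-0.81  0.59 -0.6 ] rot deg [-0.1  0.  67.2] dist 1.2
shift cm [-0.81  0.59 -0.6 ] rot deg [-0.000e+00 -1.000e-01 -1.128e+02] dist 1.2
```

Emit:
jog_arm --increments '[8.5, -0.8, 0.6, 0, 0, 0, 8.5, 8.5, -0.8, 0.6, 0, 0, 0, 17, 8.5, -0.8, 0.6, 0, 0, 0, 25.5, 8.5, -0.8, 0.6, 0, 0, 0, 34, 8.5, -0.8, 0.6, 0, 0, 0, 42.5, 8.5, -0.8, 0.6, 2, 0, 0, 51, 8.5, -0.8, 0.6, 4, 0, 0, 59.5, 8.5, -0.8, 0.6, 6, 0, 0, 67.2, 8.5, -0.8, 0.6, 6, 0, 0, 67.2, 8.5, -0.8, 0.6, 6, 0, 0, 67.2]'

```text
clock: 8.6
eef_pos: [406.1, -303.9, 74.2]
tool_rot: [3.141, 0.001, -1.202]
force: [0.6, -0.6, -0.1]
width: 85.1
gripper_force: 0.0
```

```bash
python3 - <<'E'
from h import *
plan([406.3,-303.3,18],np.radians(-69))
E
```

```text
shift cm [-0.05 -0.04  5.62] rot deg [0.  0.  0.2] dist 5.6
```

Emit:
jog_arm --increments '[8.5, 0, 0, 2, 0, 0, 0, 8.5, 0, 0, 4, 0, 0, 0, 8.5, 0, 0, 5.6, 0, 0, 0, 8.5, 0, 0, 5.6, 0, 0, 0, 3, 0, 0, 5.6, 0, 0, 0, 3, 0, 0, 5.6, 0, 0, 0, 3, 0, 0, 5.6, 0, 0, 0, 3, 0, 0, 5.6, 0, 0, 0, 3, 0, 0, 5.6, 0, 0, 0, 3, 0, 0, 5.6, 0, 0, 0, 3, 0, 0, 5.6, 0, 0, 0]'

```text
clock: 9.7
eef_pos: [406.1, -305.6, 19.8]
tool_rot: [-3.14, -0.002, -1.207]
force: [-0.6, 0.8, 7.6]
width: 44.8
gripper_force: 61.0
```

```bash
python3 - <<'E'
from h import *
plan([622,-140.6,80],-0.036-np.pi/2)
E
```

```text
shift cm [ -7.72 -26.06  -5.99] rot deg [-0.1 -0.1 22.9] dist 27.8
```

Emit:
jog_arm --increments '[3, 0, 0, -2, 0, 0, 0, 3, 0, 0, -6.5, 0, 0, 0, 3, -1, -4.3, -6.5, 0, 0, 4, 3, -2.2, -8.6, -6.5, 0, 0, 8, 3, -3.5, -13, -6.5, 0, 0, 12, 3, -5, -17.4, -6.5, 0, 0, 16, 3, -6.5, -21.8, -6.5, 0, 0, 20, 3, -7.8, -26, -6.5, 0, 0, 22.9, 3, -7.8, -26, -6.5, 0, 0, 22.9, 3, -7.8, -26, -6.5, 0, 0, 22.9, 3, -7.8, -26, -4.5, 0, 0, 22.9, 3, -7.8, -26, -3.5, 0, 0, 22.9, 3, -7.8, -26, -3, 0, 0, 22.9, 3, -7.8, -26, -3, 0, 0, 22.9]'

```text
clock: 11.1
eef_pos: [619.6, -140.4, 47.8]
tool_rot: [3.14, 0.0, -1.608]
force: [0.2, -0.2, -1.7]
width: 44.7
gripper_force: 62.3
```

```bash
python3 - <<'E'
from h import *
pic('wrist','w5');plan([622,-140.6,26.8],-0.036-np.pi/2)
E
```

```text
shift cm [ 0.   -0.18  2.17] rot deg [ 0.  -0.  -0.1] dist 2.2
```

View pics/w5.png

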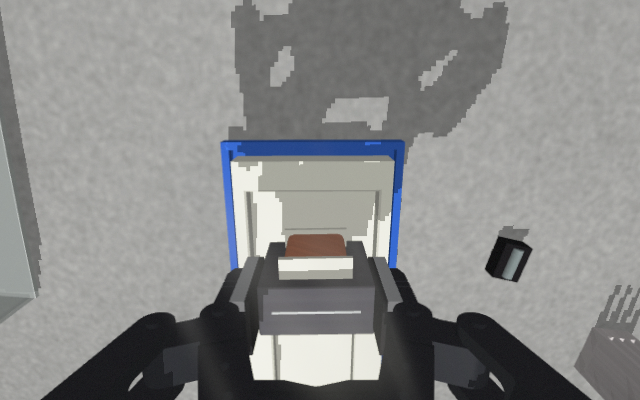

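The transformer is lined up over the square well, whose walls are at columns 250 and 377. I'm lowering it.

Emit:
jog_arm --increments '[3, 0, -0.2, 0.7, 0, 0, 0, 3, 0, -0.2, 1.3, 0, 0, 0, 3, 0, -0.2, 1.7, 0, 0, 0, 3, 0, -0.2, 1.9, 0, 0, 0, 3, 0, -0.2, 2.05, 0, 0, 0, 3, 0, -0.2, 2.15, 0, 0, 0, 3, 0, -0.2, 2.15, 0, 0, 0]'

```text
clock: 11.85
eef_pos: [622.7, -140.0, 27.0]
tool_rot: [-3.141, -0.0, -1.607]
force: [0.7, -0.0, -1.0]
width: 45.0
gripper_force: 62.3
```

Emit:
jog_arm --increments '[3, 0, 0, 0.06, 0, 0, 0, 3, 0, 0, 0.12, 0, 0, 0, 3, 0, 0, 0.12, 0, 0, 0]'

```text
clock: 12.15
eef_pos: [622.8, -140.0, 26.8]
tool_rot: [-3.141, 0.0, -1.607]
force: [-1.8, 0.2, 6.7]
width: 44.6
gripper_force: 63.2
```

Emit:
jog_arm --increments '[8.5, 0, 0, 0, 0, 0, 0, 8.5, 0, 0, 0, 0, 0, 0, 8.5, 0, 0, 0, 0, 0, 0, 8.5, 0, 0, 0, 0, 0, 0, 8.5, 0, 0, -2, 0, 0, 0, 8.5, 0, 0, -6, 0, 0, 0, 8.5, 0, 0, -11, 0, 0, 0, 8.5, 0, 0, -11, 0, 0, 0]'

```text
clock: 12.95
eef_pos: [626.4, -143.1, 143.9]
tool_rot: [-3.13, -0.005, -1.608]
force: [-0.8, -0.1, 0.2]
width: 84.9
gripper_force: 0.0
```

```bash
python3 - <<'E'
from h import *
plan([415,295,137])
E
```

```text
shift cm [-43.    22.75   0.22] rot deg [-0.7 -0.3  0. ] dist 48.6
```

Emit:
jog_arm --increments '[8.5, -43.3, 22.3, 0, 0, 0, 0, 8.5, -43.3, 22.3, 0, 0, 0, 0, 8.5, -43.3, 22.3, 0, 0, 0, 0, 8.5, -43.3, 22.3, 0, 0, 0, 0, 8.5, -43.3, 22.3, 0, 0, 0, 0, 8.5, -43.3, 22.3, 0, 0, 0, 0, 8.5, -43.3, 22.3, 0, 0, 0, 0, 8.5, -43.3, 22.3, 0, 0, 0, 0, 8.5, -43.3, 22.3, 0, 0, 0, 0, 8.5, -43.3, 22.3, 0, 0, 0, 0, 8.5, -43.3, 22.3, 0, 0, 0, 0, 8.5, -43.3, 22.3, 0, 0, 0, 0, 8.5, -43.3, 22.3, 0, 0, 0, 0]'

```text
clock: 14.25
eef_pos: [416.3, 299.7, 136.4]
tool_rot: [-3.14, 0.0, -1.609]
force: [-0.4, -0.3, -0.9]
width: 85.0
gripper_force: 0.0
```

```bash
python3 - <<'E'
from h import *
pic('wrist','w6')
E
```

```text
(no output)
```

View pics/w6.png

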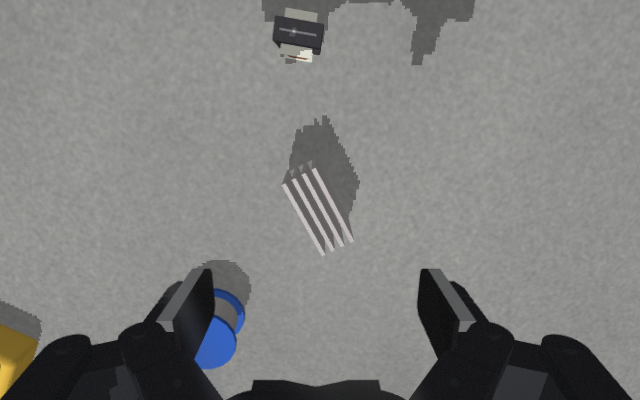

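The heat sink's fin tops have corners at about (283,184), (315,168), (353,241) and (323,256). The blue spool nearby spans about (215,340) to (225,300).

```bash
python3 - <<'E'
from h import *
P=load('w6');w=ray('wrist',[(283,184),(315,168),(353,241),(323,256)],45,P);print(w)
c=w.mean(0);d=(w[0]+w[1]-w[2]-w[3])/2;a=np.arctan2(d[1],d[0]);print(c,np.linalg.norm(d),np.linalg.norm(w[0]-w[1]),'long axis deg',np.degrees(a))
print('spool',ray('wrist',[(215,340),(225,300)],20,P),ctrl.read_state()['qpos'][6])
yaw=a;plan([*c,80],yaw)
e=np.array([-np.sin(a),np.cos(a)])*57;print('fingers',c+e,c-e)
E
```

```text
[[438.41054436 280.70943733]
 [416.41964432 270.56691494]
 [391.50897691 324.27534716]
 [413.17197611 335.19474367]]
[414.87778542 302.68661078] 59.62556268452261 24.21715187364812 long axis deg -65.13165036738967
spool [[509.8618688  424.92413268]
 [496.21583589 384.99698928]] -2.9143599301113405
shift cm [-0.31  0.17  5.63] rot deg [ -0.1  -0.  -27.1] dist 5.6
fingers [466.59254349 326.6570884 ] [363.16302735 278.71613315]
```

Emit:
jog_arm --increments '[8.5, -0.3, 0.2, 0, 0, 0, -8.5, 8.5, -0.3, 0.2, 0, 0, 0, -17, 8.5, -0.3, 0.2, 2, 0, 0, -25, 8.5, -0.3, 0.2, 4, 0, 0, -27.1, 8.5, -0.3, 0.2, 5.6, 0, 0, -27.1, 8.5, -0.3, 0.2, 5.6, 0, 0, -27.1, 8.5, -0.3, 0.2, 5.6, 0, 0, -27.1]'

```text
clock: 15.0
eef_pos: [414.6, 302.7, 80.2]
tool_rot: [-3.141, -0.0, -1.137]
force: [-0.2, -1.3, 0.3]
width: 85.1
gripper_force: 0.0
```

```bash
python3 - <<'E'
from h import *
plan([414.9,302.7,18],np.radians(-65.1));print(ctrl.read_state()['qpos'][6])
E
```

```text
shift cm [ 0.01 -0.02  6.22] rot deg [-0. -0. -0.] dist 6.2
-2.447629638998116
```

Emit:
jog_arm --increments '[8.5, 0, 0, 2, 0, 0, 0, 8.5, 0, 0, 4, 0, 0, 0, 8.5, 0, 0, 5.5, 0, 0, 0, 8.5, 0, 0, 6.2, 0, 0, 0, 8.5, 0, 0, 6.2, 0, 0, 0, 2, 0, 0, 6.2, 0, 0, 0, 2, 0, 0, 6.2, 0, 0, 0, 2, 0, 0, 6.2, 0, 0, 0, 2, 0, 0, 6.2, 0, 0, 0, 2, 0, 0, 6.2, 0, 0, 0, 2, 0, 0, 6.2, 0, 0, 0, 2, 0, 0, 6.2, 0, 0, 0, 2, 0, 0, 6.2, 0, 0, 0]'

```text
clock: 16.3
eef_pos: [413.9, 304.2, 18.2]
tool_rot: [-3.141, 0.0, -1.134]
force: [0.4, 0.7, 5.4]
width: 25.2
gripper_force: 59.7
```

```bash
python3 - <<'E'
from h import *
plan([625.3,-46.7,85],-0.036-np.pi/2)
E
```

```text
shift cm [40.74 -4.32 -6.7 ] rot deg [-0.   0.  27.1] dist 41.5
```

Emit:
jog_arm --increments '[2, 0, 0, -2, 0, 0, 0, 2, 0, 0, -6, 0, 0, 0, 2, 2, 0, -9, 0, 0, 0, 2, 6.5, -0.6, -9, 0, 0, 3, 2, 11, -1.1, -9, 0, 0, 6, 2, 15.5, -1.6, -9, 0, 0, 9, 2, 20, -2.1, -9, 0, 0, 12, 2, 24.5, -2.6, -9, 0, 0, 15, 2, 29, -3.1, -9, 0, 0, 18, 2, 33.5, -3.5, -9, 0, 0, 21, 2, 37.5, -4, -9, 0, 0, 24, 2, 40.7, -4.3, -9, 0, 0, 27.1, 2, 40.7, -4.3, -9, 0, 0, 27.1, 2, 40.7, -4.3, -9, 0, 0, 27.1, 2, 40.7, -4.3, -9, 0, 0, 27.1]'

```text
clock: 17.8
eef_pos: [624.0, -44.9, 107.0]
tool_rot: [3.14, 0.002, -1.605]
force: [0.1, 0.2, 0.0]
width: 25.0
gripper_force: 59.1
```

```bash
python3 - <<'E'
from h import *
pic('wrist','w7');plan([625.3,-46.7,25.2],-0.036-np.pi/2)
E
```

```text
shift cm [ 0.21 -0.14  8.2 ] rot deg [0.1 0.1 0.1] dist 8.2
```

View pics/w7.png

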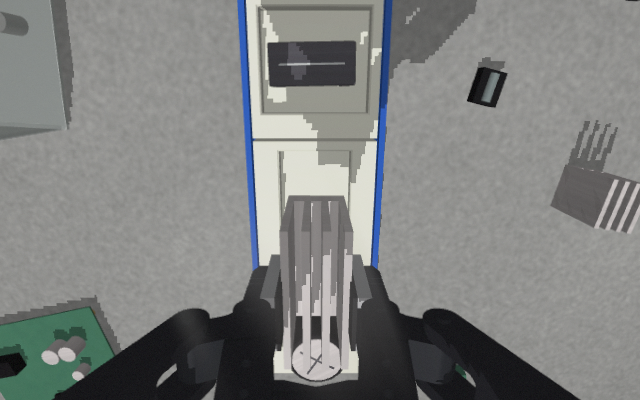

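The transformer sits in its well at (312,64), and the heat sink is lined up with the long well at columns 280 to 352. I'm lowering it.

Emit:
jog_arm --increments '[2, 0.2, -0.1, 3, 0, 0, 0, 2, 0.2, -0.1, 5, 0, 0, 0, 2, 0.2, -0.1, 6.5, 0, 0, 0, 2, 0.2, -0.1, 7.3, 0, 0, 0, 2, 0.2, -0.1, 7.8, 0, 0, 0, 2, 0.2, -0.1, 8, 0, 0, 0, 2, 0.2, -0.1, 8.1, 0, 0, 0, 2, 0.2, -0.1, 8.2, 0, 0, 0, 2, 0.2, -0.1, 8.2, 0, 0, 0]'

```text
clock: 18.75
eef_pos: [625.9, -48.7, 26.0]
tool_rot: [-3.141, 0.0, -1.607]
force: [-0.3, 0.5, -0.4]
width: 25.1
gripper_force: 59.2
```

Emit:
jog_arm --increments '[2, 0, 0, 0.06, 0, 0, 0, 2, 0, 0, 0.12, 0, 0, 0, 2, 0, 0, 0.12, 0, 0, 0]'

```text
clock: 19.05
eef_pos: [625.9, -48.7, 25.2]
tool_rot: [-3.141, 0.0, -1.607]
force: [-1.7, 1.0, 4.3]
width: 25.1
gripper_force: 59.9
```

Emit:
jog_arm --increments '[8.5, 0, 0, 0, 0, 0, 0, 8.5, 0, 0, 0, 0, 0, 0, 8.5, 0, 0, 0, 0, 0, 0, 8.5, 0, 0, 0, 0, 0, 0, 8.5, 0, 0, 0, 0, 0, 0, 8.5, 0, 0, -2, 0, 0, 0, 8.5, 0, 0, -6, 0, 0, 0, 8.5, 0, 0, -11, 0, 0, 0, 8.5, -5, 5, -16, 0, 0, 0, 8.5, -10, 5, -20, 0, 0, 0, 8.5, -10, 5, -22, 0, 0, 0, 8.5, -10, 5, -22, 0, 0, 0, 8.5, -10, 5, -22, 0, 0, 0, 8.5, -10, 5, -22, 0, 0, 0]'

```text
clock: 20.45
eef_pos: [578.9, 52.1, 244.3]
tool_rot: [3.141, -0.0, -1.608]
force: [-0.1, -0.4, -0.5]
width: 85.1
gripper_force: 0.0
```

```bash
python3 - <<'E'
from h import *
w=pic('wrist','w8');s=pic('side','s8')
a=cv2.resize(s[130:300,220:430],None,fx=2.35,fy=2.35,interpolation=2)
o=np.zeros((400+0,640,3),np.uint8)
cv2.imwrite('pics/f.png',np.hstack([cv2.resize(w,(300,188)),cv2.resize(a,(493,399))[:188]])[:,:,::-1]) if 0 else cv2.imwrite('pics/f.png',a[:,:,::-1])
E
```

```text
(no output)
```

View pics/w8.png

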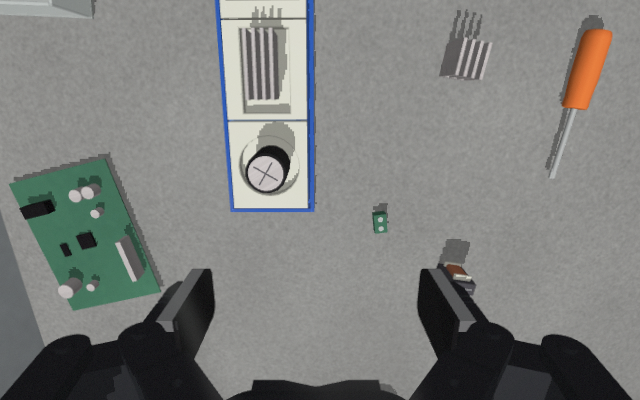

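View pics/f.png

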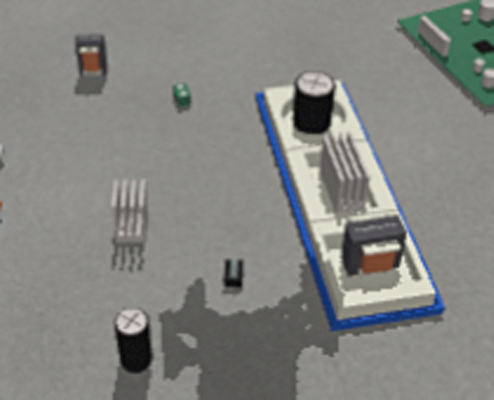

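All three parts stand upright in their wells: the can at (265,175) and the heat sink at (262,65) in the wrist view, and the transformer at (373,245) in the side crop. The look-alikes in view are still standing where they were, and the arm is clear.

```bash
python3 -c "
from cell import ctrl
print(ctrl.finish_job())"
```

```text
the job is handed in; nothing more can be done
None
```

The wide capacitor, big transformer and long heat sink are upright in their wells, the look-alikes were not touched, and the job was handed in at about 20.6 s; the hand-in call returned no verdict.

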